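Rock a tight power module out of its board slot and stand it in the parts drawer

ROBOT

A 6-joint arm with a two-finger parallel gripper is mounted at the origin on the work surface. World frame = base frame: x ahead of the robot, y to its left, z up, the work surface at z = 0. Lengths are in m, angles in rad, forces in N, time in s.
With the tool pointing down it reaches from about 0.4 to 0.825 m from the base axis. Payload 7 kg.
Tool frame: the origin (TCP) lies between the finger pads; the fingertips stand 8 mm ahead of it and the grasp point (between the pads) lies 11 mm behind it (arm.finger_overhang is the distance from the TCP to the fingertips, in m); z points along the fingers, y is the line along which they close (so a half turn about z gives the same grasp; the last joint's range is limited). The gripper opens to 88 mm and grips with 3 to 60 N. Pads are 19 mm wide; open, the fingers measure 130 mm over their backs; the gripper's body (78 mm by 193 mm) begins 47 mm behind the grasp point.
Start: joints at [1.395, 0.359, 0.012, 0, -1.224, -0.288], TCP at [0.302, 0.604, 0.235] pointing down, gripper open.
Joint ranges: [-3.07, 3.07], [-1.43, 2.12], [-1.02, 1.25], [-3.03, 1.67], [-3.05, -0], [-3.03, 3.03]. Speed limits (rad/s): [2.39, 2.39, 3.01, 3.14, 3.14, 3.14].

INTERFACE

Orientations are given as [roll, pitch, yaw] about the fixed x, y, z axes, in that order (R = Rz(yaw) Ry(pitch) Rx(roll)).
In Python, from station import arm gives the robot as it stands.
- The arm moves only by the tool move_arm, never from a script. Its argument "rows" is text: rows parted by semicolons, each of 7 numbers parted by spaces: the turn, a rotation vector about the tool's x, y, z in degrees, then the shift along the tool's x, y, z in m, then the finger opening in m, from 0 to 0.0876. A call has 1 to 8 rows; each row shifts and turns the commanded pose from where the row before left it, along the tool's axes as they then stand; what a row does not reach is not made up. A row lasts 1/8 s, in which the tool goes at most 62.5 mm and 10.7 degrees, less where a joint would pass 70% of its speed; a pose out of reach is approached as far as the arm can. A call is refused whole if a number of a shift passes 0.0625 or a number of a turn 10.7, either way. A call with a gripper value outside its range is refused whole. The fingers move at their own pace and stop on an object; "squeeze" is the grip in N (left out, the last holds). Time passes only in rows, so rows that do not move let the fingers close. It gives the time, the measured TCP pose, the force, the opening and the grip force at its end, in the units of the state.
- arm.get_state(): the state, without advancing time (a new reading comes with each control period).
- arm.grab_frame(name): name is "scene" or "top" or "wrist"; returns (picture, depth): 400x640x3 uint8, blue, green, red; 400x640 float32, m along the optical axis (not along the pixel's ray), 0 where there is no reading.
- arm.camera_model(name): a dict with "mtx" (3x3 intrinsics, pixels), "k1" (the pictures are not rectified: a ray, as slopes to the right and down, at radius r is drawn at 1 + k1 r^2 times it, then the intrinsics apply), "camera_from_world" (4x4, takes a point from world to camera coordinates); the wrist camera has in their place "mount" (4x4, takes a point from camera to tool coordinates, whose origin is the TCP and whose axes are the flange's). Camera axes: x right, y down, z forward; pixel columns grow to the right and rows downward; lengths in m; the calibration is good to about 2 mm. A picture is of the moment at which its call begins: read the wrist's pose just before it. camera_model takes no time and is no camera call.
- arm.job_done(): hands the job in; it is judged then, once.
The state is a dict: "t": time; "q": joint angles; "qd": joint speeds; "joint_efforts": joint torques, N m; "eef_pos": TCP position; "ee_rot": TCP orientation; "force": force on the tool from outside, world axes, zero at the start; "moment": the same for the moment, N m; "width": finger opening in m; "gripper_force": force on a finger pad.
Only numpy, scipy, OpenCV 4.12 (cv2) and the standard library are available. Lean on these libraries where they do the work, as an engineer would, in place of code of your own. Each camera call takes 0.05 s, during which the arm holds its last target. There are 200 camera calls.

TASK

Pull the grey parts drawer out to its stop. Then free the orange-capped power module from the green mainboard: it is wedged tight, so rock it from side to side along its slot, several times, until it comes out, and do not haul the board up on its rubber mounts. Set the module down gently, upright, on the floor of the drawer, leave the drawer fully open and leave everything else on the bench where it is.

Things in the scene. Friction and masses are not known exactly. Their poses are not given: they have to be found in the camera images.
- module: Power module standing upright in a slot of the mainboard: finned aluminium block with orange cap, 84 mm long (x axis), 36 mm thick (y axis, flat sides to grip), 100 mm high, 0.3 to 0.5 kg. Origin: centre of the underside, level with its four feet (36 mm apart along x, 29 mm along y). The block spans 27 to 100 mm above the origin. A grip of 40 to 80 N holds it well.
- card_edge (a point): Middle of the lower edge of the module's card (48 mm long along x, 3 mm thick, bevelled below), 2 mm above the module's origin, as found 18 mm inside the slot. Two pairs of spring contacts, 4 mm below the slot's mouth, 14 mm either side of the middle, grip it with about 19 N of friction each: a straight pull takes 32 to 45 N. It is free once the whole edge has risen 14 mm.
- slot_mouth (a point): Centre of the mouth of the module's black slot (63 x 16 mm outside), 20 mm above the board's top; its y axis runs along the slot, z up; the module's origin is found 20 mm below it. Tilting the hand and module together about the slot, 0.1 rad to one side, then the other (about the module's y axis), and rising some 2.4 mm a swing walks it out with little lift. A level shove does less.
- board_lift (a joint): How far the mainboard (190 x 230 mm green board on an aluminium plate) has been hauled up from its rest on its four rubber mounts, in m: 0 at rest, spring rate 5 N per mm once its own weight (about 7 N) is lifted. 3.5 mm (a pull of about 24 N) overstrains the mounts; rocking well takes under 2 mm.
- drawer (a joint): Opening of the grey metal drawer, in m: 0 shut, 0.160 at its stop; it slides along the minus x axis of point drawer_floor with about 3 N of friction.
- drawer_handle (a point): Middle of the drawer's handle, a round steel bar 10 mm thick and 110 mm long along this point's y axis, 45 mm in front of the drawer front, 32 mm below the cabinet's top; clear from above. The x axis points into the cabinet. It moves with the drawer.
- drawer_floor (a point): Centre of the drawer's inner floor (black, 201 mm along x, 204 mm along y), 16 mm above the bench; x points into the cabinet, z up; moves with the drawer. The drawer front's inside is 74 mm to minus x and 106 mm high above the floor; the other walls are 41 mm high. With the drawer at its stop the cabinet (its top 118 mm above this floor) covers all beyond 76 mm to plus x.
- reel_top: Small solder reel, copper colour with white flanges, 54 mm across, 32 mm high, standing on the cabinet. Origin: underside. Leave it.
- reel_tall: Solder reel, 66 mm across, 58 mm high, on the bench. Origin: underside. Leave it.
- battery: Blue and black lantern battery, 68 x 68 x 115 mm. Origin: underside. Leave it.
- flux: White bottle with orange cap, 42 mm across, 105 mm high. Origin: underside. Leave it.
- driver: Yellow screwdriver, 170 mm long, lying. Leave it.
- dish: Steel dish, 100 mm across, 30 mm high. Origin: underside. Leave it.
- carton: Cardboard box, 110 x 75 x 45 mm. Origin: underside. Leave it.

How it is judged:
By the outcome, as a careful person would: the job done as asked, in the order asked, and still so for the second after the job is handed in, with the robot touching nothing.
It also fails if it takes over 56 s, if anything falls off the work surface, if the arm or the gripper's body presses on something with over 40 N, if the wrist force passes 120 N, or if a joint passes its speed limit or range.

## Working session

There is one attempt and no reset: what is moved stays moved. The work goes in short steps, Python scripts to look and compute and a tool call to move; the robot and the scene stay as the last step left them, time stands still between calls to the robot, and variables do not carry over. Pictures are saved under pics/ and viewed, at most 10 in all, crops included, and the job is handed in when it is done.

Besides the shell and the picture viewer there is one more tool, called as name(argument=value, ...) on one line, values as JSON. move_arm: Moves the arm, as the interface text tells. Its arguments: {"type":"object","properties":{"rows":{"type":"string"},"squeeze":{"type":"number"}},"required":["rows"]}

```bash
ls; mkdir -p pics; python3 - <<'E'
from station import arm
import cv2,numpy as np
s=arm.get_state(); print(s)
for n in("scene","top"):
    im,d=arm.grab_frame(n); cv2.imwrite(f"pics/{n}0.png",im); np.save(f"pics/{n}0.npy",d)
    print(arm.camera_model(n))
print(arm.camera_model("wrist"),arm.finger_overhang)
E
```

```text
pics
{'t': 0.0, 'q': array([ 1.39508342e+00,  3.59358051e-01,  1.10575047e-02, -3.60474302e-04,
       -1.22408159e+00, -2.88091397e-01]), 'qd': array([-1.17095392e-04,  9.65477639e-05, -9.75003447e-04,  1.29874938e-03,
        3.60375278e-04, -1.49568529e-03]), 'joint_efforts': array([-1.54633934e-03, -5.82724714e+01,  2.93052953e+01,  6.99731693e+00,
        6.71006273e-03, -1.73979934e-04]), 'eef_pos': array([0.30177619, 0.60325429, 0.23363887]), 'ee_rot': array([ 3.13997591e+00, -1.25704435e-04, -4.63926966e-01]), 'force': array([ 0.06547383,  0.03445082, -0.49650443]), 'moment': array([ 0.0450918 , -0.02952476, -0.02796795]), 'gripper_force': 0.0, 'width': 0.08771447292754224}
{'mtx': array([[364.07842857,   0.        , 319.66657095],
       [  0.        , 364.07842857, 198.2097565 ],
       [  0.        ,   0.        ,   1.        ]]), 'k1': -0.08084026569543402, 'camera_from_world': array([[ 0.46372218,  0.88592655,  0.00979233, -0.28519753],
       [ 0.56980463, -0.28975395, -0.76900282, -0.23623727],
       [-0.67844265,  0.36218338, -0.63917038,  1.57740408],
       [ 0.   
[... 354 characters left out ...]
, -0.06551053,  0.57656706],
       [ 0.06562062,  0.00764252, -0.99781538,  1.43261586],
       [ 0.        ,  0.        ,  0.        ,  1.        ]])}
{'mtx': array([[321.93322192,   0.        , 319.52993833],
       [  0.        , 321.93322192, 192.56498117],
       [  0.        ,   0.        ,   1.        ]]), 'k1': -0.04062720913005691, 'mount': array([[-4.05502094e-04, -9.61207171e-01, -2.75827137e-01,
         7.48727348e-02],
       [ 9.99999493e-01, -1.35668394e-04, -9.97350942e-04,
        -4.32833803e-04],
       [ 9.21239852e-04, -2.75827402e-01,  9.61206739e-01,
        -1.50270751e-01],
       [ 0.00000000e+00,  0.00000000e+00,  0.00000000e+00,
         1.00000000e+00]])} 0.008
```

View pics/top0.png

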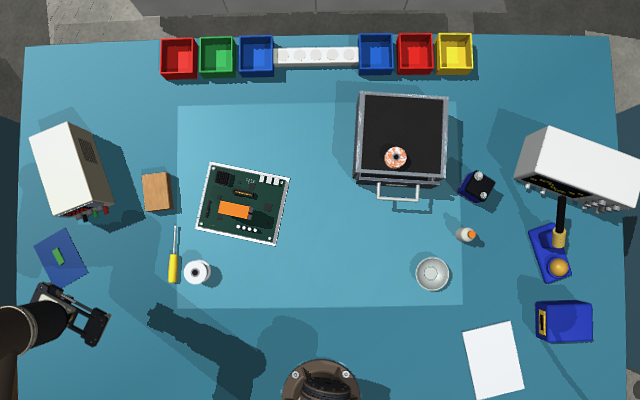

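View pics/scene0.png

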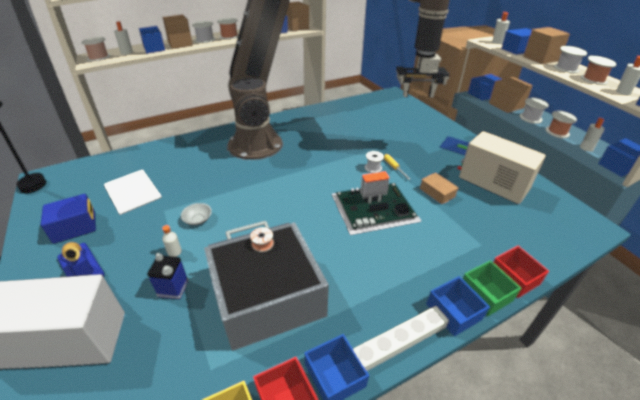

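The top view shows the orange cap at about (235,211), the drawer handle bar at about (398,199), and the reel on the cabinet at (396,157). The scene view confirms the module upright in its slot at (374,185) and the handle at (250,230).

```bash
cat > h.py <<'E'
import numpy as np,cv2
from station import arm
from scipy.spatial.transform import Rotation as R
def ray(m,uv,):
    K=m["mtx"];p=(np.asarray(uv,float).reshape(-1,2)-K[:2,2])/K[0,0]
    s=p.copy()
    for _ in range(20): s=p/(1+m["k1"]*(s**2).sum(1,keepdims=True))
    return np.c_[s,np.ones(len(s))]
def cfw(n,st=None):
    m=arm.camera_model(n)
    if n!="wrist": return m,np.linalg.inv(m["camera_from_world"])
    T=np.eye(4);T[:3,:3]=R.from_euler("xyz",st["ee_rot"]).as_matrix();T[:3,3]=st["eef_pos"]
    return m,T@m["mount"]
def plane(n,uv,z,st=None):
    m,T=cfw(n,st);d=ray(m,uv)@T[:3,:3].T;o=T[:3,3]
    return o+d*((z-o[2])/d[:,2])[:,None]
def cloud(n,d,st=None):
    m,T=cfw(n,st);v,u=np.nonzero(d>0)
    uv=np.c_[u,v];P=ray(m,uv)*d[v,u][:,None]
    return uv,P@T[:3,:3].T+T[:3,3]
def rect(uv,n,z,st=None):
    P=plane(n,uv,z,st)[:,:2]*1000
    r=cv2.minAreaRect(P.astype(np.float32)); return np.round(r[0],1),np.round(r[1],1),round(r[2],1)
def orange(im,lo=(5,150,120),hi=(20,255,255)):
    return cv2.inRange(cv2.cvtColor(im,cv2.COLOR_BGR2HSV),lo,hi)
E
python3 - <<'E'
from h import *
im=cv2.imread("pics/top0.png");d=np.load("pics/top0.npy")
uv,P=cloud("top",d)
m=orange(im)[uv[:,1],uv[:,0]]>0
def box(a,b,c,e): return (uv[:,0]>a)&(uv[:,0]<b)&(uv[:,1]>c)&(uv[:,1]<e)
s=m&box(210,260,195,225); print("cap z",np.percentile(P[s,2],[5,50,95]),s.sum())
z=np.median(P[s,2]); print(rect(uv[s],"top",z),P[s].mean(0))
s=box(370,430,182,206)&(P[:,2]>.085)&(P[:,2]<.115)
print("handle",P[s].mean(0),s.sum(),np.percentile(P[s],[2,98],axis=0))
print(rect(uv[s],"top",.102))
s=box(340,460,85,192)&(P[:,2]>.125)&(P[:,2]<.142);print("cab",np.median(P[s,2]),rect(uv[s],"top",.134))
s=box(190,295,155,250)&(P[:,2]>.01)&(P[:,2]<.06);print("board z",np.percentile(P[s,2],[5,50,95]),rect(uv[s],"top",np.median(P[s,2])))
im2=cv2.resize(im[150:260,190:300],None,fx=5,fy=5);im3=cv2.resize(im[130:210,345:460],None,fx=5,fy=5)
cv2.imwrite("pics/c1.png",np.vstack([im2[:,:550][:300],im3[100:,:550]]))
E
```

```text
cap z [0.11233318 0.11710106 0.12164063] 389
(array([560.2, 234.9]), array([84.7, 35.7]), 77.3) [0.56022141 0.23486926 0.11687191]
handle [ 0.59906973 -0.23007387  0.10416149] 291 [[ 0.57721724 -0.30293898  0.0873331 ]
 [ 0.62948272 -0.16677646  0.11171014]]
(array([ 603.1, -240.6]), array([147.4,  50.8]), 89.2)
cab 0.13487319219230431 (array([ 753.2, -236.8]), array([251.8, 250.4]), 85.6)
board z [0.01272644 0.01789625 0.03609732] (array([601. , 223.6]), array([238.4, 247.1]), 79.7)
```

```bash
python3 - <<'E'
from h import *
im=cv2.imread("pics/top0.png");g=cv2.cvtColor(im,cv2.COLOR_BGR2GRAY)
c=im[180:212,365:440]
# bar: bright low-saturation pixels
hsv=cv2.cvtColor(im,cv2.COLOR_BGR2HSV)
m=((hsv[...,1]<60)&(hsv[...,2]>130)).astype(np.uint8);w=np.zeros_like(m);w[194:206,370:425]=m[194:206,370:425]
v,u=np.nonzero(w);print(len(u),rect(np.c_[u,v],"top",.105))
P=plane("top",np.c_[u,v],.105);print(np.polyfit(P[:,1],P[:,0],1),P.mean(0),P.min(0),P.max(0))
# reel
print("reel",plane("top",[[396,157]],.166))
# cabinet top outline from metallic rim corners
d=np.load("pics/top0.npy");uv,Q=cloud("top",d)
s=(uv[:,0]>345)&(uv[:,0]<455)&(uv[:,1]>85)&(uv[:,1]<200)&(Q[:,2]>.128)&(Q[:,2]<.140)&(Q[:,0]>.6)
mm=np.zeros(g.shape,np.uint8);mm[uv[s,1],uv[s,0]]=255;mm=cv2.morphologyEx(mm,cv2.MORPH_OPEN,np.ones((5,5)))
v,u=np.nonzero(mm);print("cab",rect(np.c_[u,v],"top",.134))
cv2.imwrite("pics/c2.png",cv2.resize(im[140:215,350:460],None,fx=6,fy=6,interpolation=cv2.INTER_CUBIC))
E
```

```text
158 (array([ 587.6, -222.8]), array([118.3,  19.7]), 89.2)
[0.0437106  0.59550377] [ 0.58552525 -0.22828596  0.105     ] [ 0.57689883 -0.28204684  0.105     ] [ 0.59813825 -0.16361578  0.105     ]
reel [[ 0.69225408 -0.21295217  0.166     ]]
cab (array([ 762.2, -237.2]), array([250. , 230.8]), 86.1)
```

View pics/c2.png

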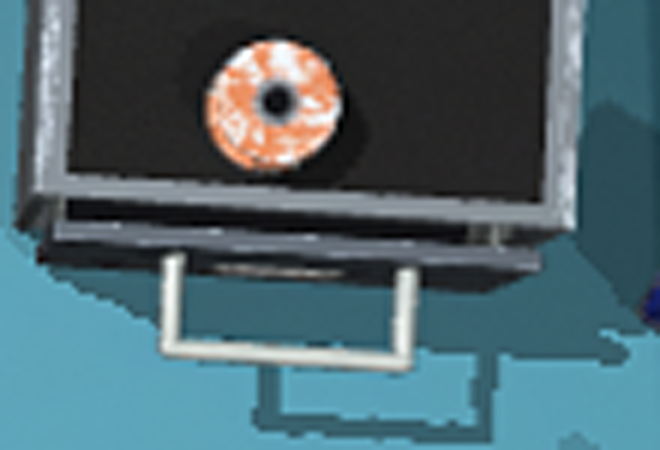

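```bash
cat >> h.py <<'E'
def toolshift(dst,st=None,yaw=None,pos=None):
    st=st or arm.get_state();M=R.from_euler("xyz",st["ee_rot"]) if yaw is None else R.from_euler("xyz",[np.pi,0,yaw])
    p=st["eef_pos"] if pos is None else pos
    return M.inv().apply(np.asarray(dst)-p).round(4)
E
python3 - <<'E'
from h import *
E=plane("top",[[378.3,198.3],[417.5,200.3]],.105);a,b=E;print(E,np.linalg.norm(a-b))
u=(a-b)/np.linalg.norm(a-b);yaw=np.arctan2(-u[0],u[1]);print("yaw",np.degrees(yaw))
X=np.array([np.cos(yaw),np.sin(yaw),0]);c=(a+b)/2
t=c+X*.023;t[2]=.2;print(c,t,toolshift(t,yaw=np.radians(-3.5)))
E
```

```text
[[ 0.58600834 -0.16998822  0.105     ]
 [ 0.57888591 -0.28014305  0.105     ]] 0.1103848553548256
yaw -3.699500465900906
[ 0.58244713 -0.22506564  0.105     ] [ 0.6053992  -0.22654968  0.2       ] [0.3537 0.8098 0.0338]
```

move_arm(rows="0 0 -7.7 0 0 0 0; 0 0 -7.7 0 0 0 0; 0 0 -7.7 0 0 0 0")

```text
t: 0.48
eef_pos: [0.3018, 0.6034, 0.234]
ee_rot: [3.141, 0.0, -0.056]
force: [0.4, -0.5, -0.8]
width: 0.0632
gripper_force: 0.0
```

move_arm(rows="0 0 0 0.0236 0.054 0 0; 0 0 0 0.0236 0.054 0 0; 0 0 0 0.0236 0.054 0 0; 0 0 0 0.0236 0.054 0 0; 0 0 0 0.0236 0.054 0 0; 0 0 0 0.0236 0.054 0 0; 0 0 0 0.0236 0.054 0 0; 0 0 0 0.0236 0.054 0 0")

```text
t: 1.48
eef_pos: [0.4644, 0.1592, 0.2346]
ee_rot: [-3.141, -0.0, -0.06]
force: [1.2, 0.3, 0.0]
width: 0.0003
gripper_force: 0.0
```

move_arm(rows="0 0 0 0.0236 0.054 0 0; 0 0 0 0.0236 0.054 0 0; 0 0 0 0.0236 0.054 0 0; 0 0 0 0.0236 0.054 0 0; 0 0 0 0.0236 0.054 0.01 0; 0 0 0 0.0236 0.054 0.02 0; 0 0 0 0.02 0.05 0.004 0; 0 0 0 0 0 0 0")

```text
t: 2.48
eef_pos: [0.6026, -0.2254, 0.1983]
ee_rot: [3.141, 0.003, -0.065]
force: [-0.8, -0.1, -0.3]
width: 0.0005
gripper_force: 0.0
```

```bash
python3 - <<'E'
from h import *
s=arm.get_state();im,d=arm.grab_frame("wrist");print(s["eef_pos"],s["ee_rot"])
cv2.imwrite("pics/w1.png",im);np.save("pics/w1.npy",d);np.save("pics/w1s.npy",np.r_[s["eef_pos"],s["ee_rot"]])
print(toolshift([.6054,-.2265,.2]))
E
```

```text
[ 0.60259344 -0.22540517  0.19834854] [ 3.14138411  0.00317914 -0.06487302]
[ 0.0032  0.0025 -0.0011]
```

View pics/w1.png

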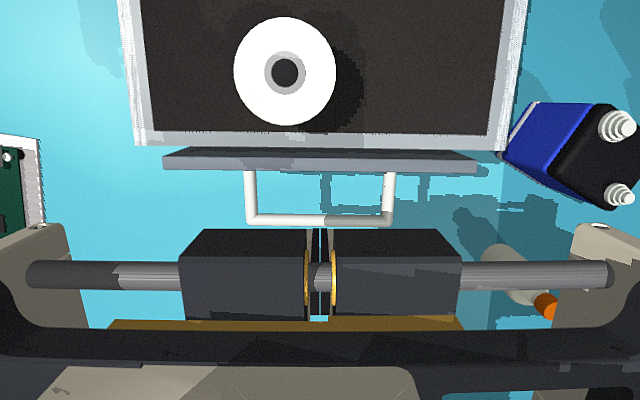

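The wrist view shows the bar running level from about (246,219) to (392,219), the drawer front's top edge at row ~160, and the closed fingers at columns 305–335.

```bash
python3 - <<'E'
from h import *
a=np.load("pics/w1s.npy");s=dict(eef_pos=a[:3],ee_rot=a[3:])
im=cv2.imread("pics/w1.png");print(plane("wrist",[[250,219.5],[388,219.5]],.105,s), plane("wrist",[[320,165],[320,155]],.122,s))
d=np.load("pics/w1.npy");uv,P=cloud("wrist",d,s)
q=(uv[:,0]>262)&(uv[:,0]<300)&(uv[:,1]>205)&(uv[:,1]<228)&(P[:,2]>.09);print(np.median(P[q],0),P[q].min(0),P[q].max(0))
E
```

```text
[[ 0.58854232 -0.16769391  0.105     ]
 [ 0.581284   -0.27903426  0.105     ]] [[ 0.63287718 -0.22728018  0.122     ]
 [ 0.64006615 -0.22774727  0.122     ]]
[ 0.58763375 -0.19288167  0.10614393] [ 0.58135018 -0.20761722  0.10021617] [ 0.59205207 -0.17785258  0.10864296]
```

move_arm(rows="0 0 0 0.005 0 0 0; 0 0 0 0 0 0.03 0; 0 0 0 0 0 0.03 0; 0 0 0 0 0 0.03 0; 0 0 0 0 0 0.012 0; 0 0 0 -0.006 0 0 0; 0 0 0 -0.003 0 0 0; 0 0 0 0 0 0 0")

```text
t: 3.52
eef_pos: [0.5994, -0.2218, 0.1001]
ee_rot: [3.141, -0.002, -0.06]
force: [-0.4, 0.5, 0.2]
width: 0.0002
gripper_force: 0.0
```

move_arm(rows="0 0 0 0 0 0.006 0; 0 0 0 -0.006 0 0 0; 0 0 0 -0.015 0 0 0; 0 0 0 -0.015 0 0 0; 0 0 0 -0.02 0 0 0; 0 0 0 -0.02 0 0 0; 0 0 0 -0.02 0 0 0; 0 0 0 -0.02 0 0 0")

```text
t: 4.53
eef_pos: [0.4824, -0.2145, 0.0928]
ee_rot: [-3.141, -0.001, -0.061]
force: [5.1, 2.6, 0.3]
width: 0.0004
gripper_force: 2.0
```

move_arm(rows="0 0 0 -0.015 0 0 0; 0 0 0 -0.012 0 0 0; 0 0 0 -0.008 0 0 0; 0 0 0 -0.004 0 0 0; 0 0 0 0 0 0 0")

```text
t: 5.15
eef_pos: [0.458, -0.213, 0.0951]
ee_rot: [3.14, -0.026, -0.058]
force: [41.2, -4.2, -29.9]
width: 0.0002
gripper_force: 19.6
```

```bash
python3 - <<'E'
from h import *
s=arm.get_state();im,d=arm.grab_frame("wrist");im2,_=arm.grab_frame("scene");im3,_=arm.grab_frame("top");print(s["eef_pos"],s["ee_rot"],s["force"],s["q"])
cv2.imwrite("pics/m2.png",np.vstack([np.hstack([cv2.resize(im,(400,250)),cv2.resize(im2[150:400,100:500],(400,250))]),cv2.resize(im3[80:280,340:600],(800,340))[:,:]])[:600])
cv2.imwrite("pics/top2.png",im3)
E
```

```text
[ 0.45795293 -0.21298598  0.095105  ] [ 3.14027543 -0.02553003 -0.05759938] [ 41.23716777  -4.2431648  -29.90649825] [-0.04448331  0.20823375 -0.56169287  0.00235997 -0.77536054  1.5559991 ]
```

View pics/m2.png

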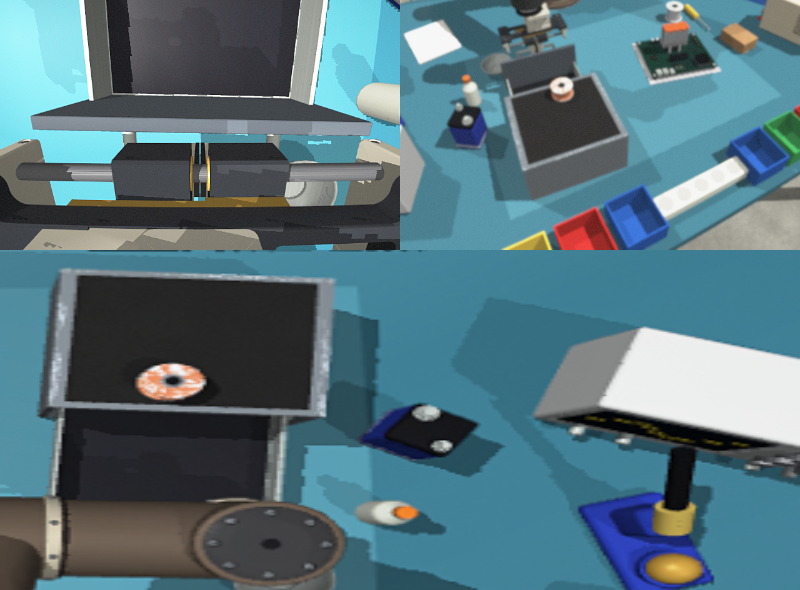

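The pictures show the drawer well open (front plate's top edge at wrist row ~200, full scale), with dish and bottle standing clear. I'll work out the opening.

```bash
python3 - <<'E'
from h import *
s=arm.get_state()
print(plane("wrist",[[320,195],[320,208]],.122,s))
im=cv2.imread("pics/top2.png")
E
```

```text
[[ 0.49562354 -0.21493849  0.122     ]
 [ 0.4901567  -0.21462329  0.122     ]]
```

```bash
python3 - <<'E'
from h import *
print("dish",plane("top",[[432,273]],.03),"flux",plane("top",[[463,234],[470,236]],.1),"bat",plane("top",[[481,186]],.115))
im=cv2.imread("pics/top2.png");im0=cv2.imread("pics/top0.png")
# inner drawer walls visible length: rows of cabinet front edge vs arm
s=arm.get_state();im,d=arm.grab_frame("wrist")
uv,P=cloud("wrist",d,s)
for u in (150,320,480):
    q=(uv[:,0]==u)&(uv[:,1]>130)&(uv[:,1]<225);print(u,[(int(a),*np.round(b[[0,2]],3)) for a,b in zip(uv[q,1][::4],P[q][::4])])
E
```

```text
dish [[ 0.36949719 -0.33305113  0.03      ]] flux [[ 0.48243019 -0.40785534  0.1       ]
 [ 0.47646413 -0.42771813  0.1       ]] bat [[ 0.61597638 -0.4591801   0.115     ]]
150 [(131, np.float64(0.523), np.float64(0.053)), (135, np.float64(0.52), np.float64(0.053)), (139, np.float64(0.518), np.float64(0.055)), (143, np.float64(0.516), np.float64(0.054)), (147, np.float64(0.513), np.float64(0.054)), (151, np.float64(0.511), np.float64(0.055)), (155, np.float64(0.509), np.float64(0.055)), (159, np.float64(0.506), np.float64(0.056)), (163, np.float64(0.506), np.float64(0.068)), (167, np.float64(0.505), np.float64(0.081)), (171, np.float64(0.505), np.float64(0.091)), (175, np.float64(0.504), np.float64(0.1)), (179, np.float64(0.504), np.float64(0.109)), (183, np.float64(0.504), np.float64(0.117)), (187, np.float64(0.503), np.float64(0.122)), (191, np.float64(0.501), np.float64(0.122)), (195, np.float64(0.5), np.float64(0.123)), (199, np.float64(0.498), np.float64(0.122)), (203, np.float64(0.496), np.float64(0.121)), (207, np.float64(0.495), np.float64(0.122)), (211, np.float64(0.458), np
[... 1611 characters left out ...]
(0.49), np.float64(0.044)), (167, np.float64(0.49), np.float64(0.058)), (171, np.float64(0.491), np.float64(0.072)), (175, np.float64(0.492), np.float64(0.085)), (179, np.float64(0.492), np.float64(0.094)), (183, np.float64(0.492), np.float64(0.104)), (187, np.float64(0.492), np.float64(0.111)), (191, np.float64(0.493), np.float64(0.118)), (195, np.float64(0.492), np.float64(0.122)), (199, np.float64(0.49), np.float64(0.123)), (203, np.float64(0.489), np.float64(0.123)), (207, np.float64(0.487), np.float64(0.122)), (211, np.float64(0.485), np.float64(0.122)), (215, np.float64(0.483), np.float64(0.122)), (219, np.float64(0.435), np.float64(0.001)), (223, np.float64(0.432), np.float64(0.001))]
```

move_arm(rows="0 0 0 0.008 0 0 0; 0 0 0 0.006 0 0 0; 0 0 0 0 0 0 0")

```text
t: 5.72
eef_pos: [0.4584, -0.2135, 0.0926]
ee_rot: [3.141, -0.0, -0.06]
force: [5.8, 0.5, 0.4]
width: 0.0005
gripper_force: 2.3
```

move_arm(rows="0 0 0 0.008 0 0 0; 0 0 0 0 0 -0.01 0; 0 0 0 0 0 -0.05 0; 0 0 0 0 0 -0.05 0.07; 0 0 0 0 0 -0.05 0.07; 0 0 0 0.007 -0.04 0 0.07; 0 0 0 0.009 -0.055 0 0.07; 0 0 0 0.009 -0.055 0 0.07")

```text
t: 6.72
eef_pos: [0.4994, -0.0646, 0.2533]
ee_rot: [-3.142, 0.0, -0.062]
force: [0.6, 0.2, -0.6]
width: 0.0448
gripper_force: 0.0
```

move_arm(rows="0 0 0 0.009 -0.055 0 0.07; 0 0 0 0.009 -0.055 0 0.07; 0 0 0 0.009 -0.055 0 0.07; 0 0 0 0.009 -0.055 0 0.07; 0 0 0 0.009 -0.055 0 0.07; 0 0 0 0.004 -0.03 0 0.07; 0 0 -10.1 0 0 0 0.07; 0 0 -10.1 0 0 0 0.07")

```text
t: 7.72
eef_pos: [0.567, 0.2357, 0.2525]
ee_rot: [3.141, 0.001, 0.298]
force: [0.1, -0.1, -0.3]
width: 0.0699
gripper_force: 0.0
```

move_arm(rows="0 0 -10.1 0 0 0 0.07; 0 0 -10.1 0 0 0 0.07; 0 0 -10.1 0 0 0 0.07; 0 0 -10.1 0 0 0 0.07; 0 0 -10.1 0 0 0 0.07; 0 0 -10.1 0 0 0 0.07; 0 0 0 0 0 0 0.07")

```text
t: 8.6
eef_pos: [0.5672, 0.2352, 0.2528]
ee_rot: [-3.141, 0.001, 1.348]
force: [-0.2, 0.6, -0.5]
width: 0.07
gripper_force: 0.0
```

```bash
cat > look.py <<'E'
from h import *
import sys
n=sys.argv[1]
s=arm.get_state();im,d=arm.grab_frame("wrist");t,_=arm.grab_frame("top");cv2.imwrite(f"pics/{n}.png",im);cv2.imwrite(f"pics/{n}t.png",t)
uv,P=cloud("wrist",d,s);m=orange(im)
k,l,st,c=cv2.connectedComponentsWithStats(m);i=1+np.argmax(st[1:,4]);q=(l==i)[uv[:,1],uv[:,0]]
z=np.median(P[q,2]);print(s["eef_pos"],s["ee_rot"],s["q"]);print("cap",st[i],z,rect(uv[q],"wrist",z,s))
E
python3 look.py w3; python3 - <<'E'
from h import *
a=cv2.imread("pics/w3.png");b=cv2.imread("pics/w3t.png")
cv2.imwrite("pics/w3m.png",np.vstack([cv2.resize(a,(480,300)),cv2.resize(b[130:280,340:580],(480,300))]))
E
```

```text
[0.56721312 0.23516589 0.25278744] [-3.14112092e+00  5.39460433e-04  1.34788872e+00] [ 7.10669612e-01  2.48761274e-01 -1.01410287e-01 -6.19464510e-05
 -1.22133903e+00  2.20803654e+00]
cap [ 291  141   41   89 3463] 0.11790635359573573 (array([560. , 235.5]), array([83.5, 35.7]), 77.2)
```

View pics/w3m.png

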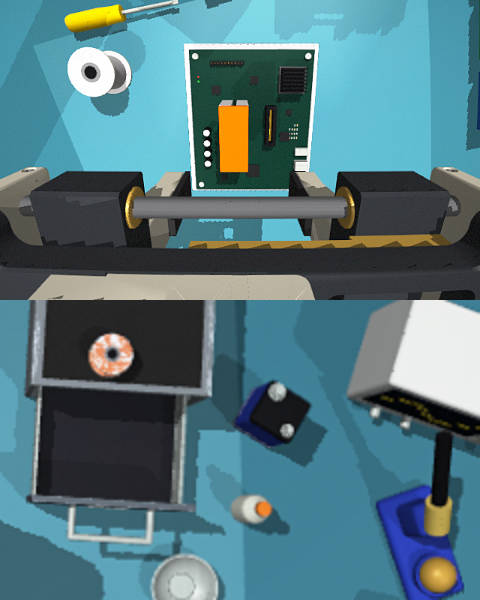

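The wrist view (top half) shows the orange cap square to the fingers, with a low empty slot beside it. The top view (bottom half) shows the drawer open, with reel, battery, flux and dish undisturbed. Both cameras put the cap at (560, 235), top at z = 0.118.

move_arm(rows="0 0 0 -0.0013 -0.0071 0.03 0.07; 0 0 0 0 0 0.045 0.07; 0 0 0 0 0 0.045 0.07; 0 0 0 0 0 0.03 0.07; 0 0 0 0 0 0.015 0.07; 0 0 0 0 0 0 0.07", squeeze=60)

```text
t: 9.45
eef_pos: [0.5602, 0.2359, 0.0871]
ee_rot: [-3.141, 0.001, 1.348]
force: [0.6, -0.5, -0.4]
width: 0.0706
gripper_force: 0.0
```

move_arm(rows="0 0 0 0 0 0 0.05; 0 0 0 0 0 0 0.042; 0 0 0 0 0 0 0.036; 0 0 0 0 0 0 0.03; 0 0 0 0 0 0 0.03; 0 0 0 0 0 0 0.03")

```text
t: 10.2
eef_pos: [0.5602, 0.2364, 0.088]
ee_rot: [-3.142, -0.0, 1.35]
force: [-4.3, 1.3, 6.0]
width: 0.0358
gripper_force: 60.0
```

move_arm(rows="0 2.9 0 -0.0027 0 -0.0006 0.03; 0 2.8 0 -0.0027 0 -0.0006 0.03; 0 0 0 0 0 0 0.03")

```text
t: 10.58
eef_pos: [0.5587, 0.2302, 0.0896]
ee_rot: [-3.141, -0.1, 1.349]
force: [-5.5, -0.0, 9.4]
width: 0.0357
gripper_force: 60.0
```

move_arm(rows="0 -3.8 0 0.0036 0 -0.0008 0.03; 0 -3.8 0 0.0036 0 -0.0008 0.03; 0 -3.8 0 0.0036 0 -0.0008 0.03; 0 0 0 0 0 0 0.03")

```text
t: 11.08
eef_pos: [0.5611, 0.2412, 0.09]
ee_rot: [-3.14, 0.102, 1.351]
force: [2.5, -1.2, -5.8]
width: 0.0357
gripper_force: 60.0
```

move_arm(rows="0 3.8 0 -0.0036 0 -0.0008 0.03; 0 3.8 0 -0.0036 0 -0.0008 0.03; 0 3.8 0 -0.0036 0 -0.0008 0.03; 0 0 0 0 0 0 0.03")

```text
t: 11.58
eef_pos: [0.5586, 0.2298, 0.0933]
ee_rot: [-3.141, -0.101, 1.346]
force: [1.7, 3.1, -15.1]
width: 0.0357
gripper_force: 60.0
```

move_arm(rows="0 -3.8 0 0.0036 0 -0.0008 0.03; 0 -3.8 0 0.0036 0 -0.0008 0.03; 0 -3.8 0 0.0036 0 -0.0008 0.03; 0 0 0 0 0 0 0.03")

```text
t: 12.08
eef_pos: [0.5612, 0.2417, 0.0954]
ee_rot: [-3.141, 0.103, 1.351]
force: [2.8, -1.4, -12.7]
width: 0.0359
gripper_force: 60.0
```

move_arm(rows="0 3.8 0 -0.0039 0 -0.0007 0.03; 0 3.8 0 -0.0039 0 -0.0007 0.03; 0 3.8 0 -0.0039 0 -0.0007 0.03; 0 0 0 0 0 0 0.03")

```text
t: 12.58
eef_pos: [0.5583, 0.2289, 0.0992]
ee_rot: [-3.141, -0.101, 1.347]
force: [0.4, 1.4, -16.8]
width: 0.0359
gripper_force: 60.0
```

move_arm(rows="0 -3.8 0 0.0039 0 -0.0007 0.03; 0 -3.8 0 0.0039 0 -0.0007 0.03; 0 -3.8 0 0.0039 0 -0.0007 0.03; 0 0 0 0 0 0 0.03")

```text
t: 13.08
eef_pos: [0.5617, 0.2427, 0.1021]
ee_rot: [3.141, 0.101, 1.351]
force: [-0.2, -0.8, -5.1]
width: 0.0358
gripper_force: 60.0
```

move_arm(rows="0 3.8 0 -0.0042 0 -0.0007 0.03; 0 3.8 0 -0.0042 0 -0.0007 0.03; 0 3.8 0 -0.0042 0 -0.0007 0.03; 0 0 0 0 0 0 0.03")

```text
t: 13.58
eef_pos: [0.559, 0.228, 0.1057]
ee_rot: [3.14, -0.101, 1.348]
force: [-0.8, 0.7, -5.3]
width: 0.0357
gripper_force: 60.0
```

move_arm(rows="0 -2.85 0 0.0035 0 -0.0006 0.03; 0 -2.85 0 0.0035 0 -0.0006 0.03; 0 0 0 0 0 -0.001 0.03; 0 0 0 0 0 -0.001 0.03")

```text
t: 14.08
eef_pos: [0.5601, 0.236, 0.1081]
ee_rot: [-3.142, -0.0, 1.35]
force: [-0.5, -0.3, -4.6]
width: 0.0358
gripper_force: 60.0
```

move_arm(rows="0 0 0 0 0 -0.005 0.03; 0 0 0 0 0 -0.015 0.03; 0 0 0 0 0 -0.03 0.03; 0 0 0 0 0 -0.035 0.03; 0 0 0 0 0 -0.035 0.03; 0 0 0 0 0 -0.03 0.03; 0 0 0 0 0 -0.015 0.03; 0 0 0 0 0 0 0.03")

```text
t: 15.08
eef_pos: [0.5605, 0.236, 0.2743]
ee_rot: [3.14, -0.002, 1.349]
force: [0.2, 1.0, -5.7]
width: 0.0359
gripper_force: 60.0
```

```bash
python3 - <<'E'
from h import *
a,_=arm.grab_frame("scene");b,_=arm.grab_frame("top")
cv2.imwrite("pics/m4.png",np.hstack([cv2.resize(a[100:260,300:460],(400,400)),cv2.resize(b[120:260,170:310],(400,400))]))
E
```

```text
(no output)
```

View pics/m4.png

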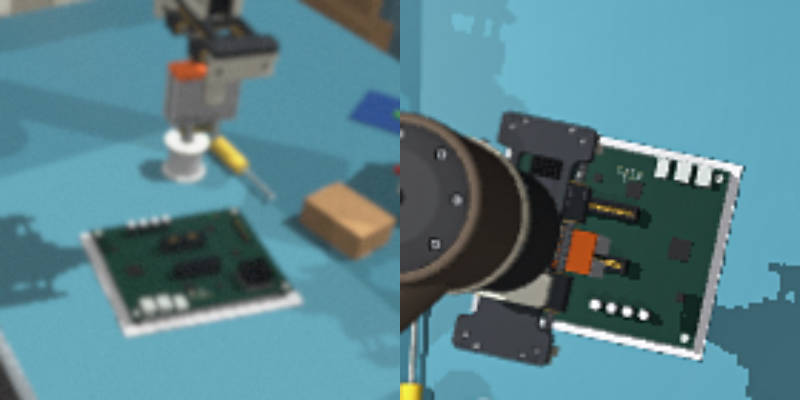

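The scene crop shows the module hanging upright in the hand at about (200,100), the board flat below with its slot empty. In the top crop the cap is held between the fingers at (580,250).

move_arm(rows="0 0 10.1 0 0 0 0.03; 0 0 10.1 0 0 0 0.03; 0 0 10.1 0 0 0 0.03; 0 0 10.1 0 0 0 0.03; 0 0 10.1 0 0 0 0.03; 0 0 10.1 0 0 0 0.03; 0 0 10.1 0 0 0 0.03; 0 0 10.1 0 0 0 0.03")

```text
t: 16.18
eef_pos: [0.5596, 0.2355, 0.2711]
ee_rot: [3.14, 0.003, -0.067]
force: [-0.8, 1.0, -5.5]
width: 0.0357
gripper_force: 60.0
```

move_arm(rows="0 0 0 0.0018 0.023 0 0.03; 0 0 0 0.0036 0.0457 0 0.03; 0 0 0 0.0036 0.0457 0 0.03; 0 0 0 0.0036 0.0457 0 0.03; 0 0 0 0.0036 0.0457 0 0.03; 0 0 0 0.0036 0.0457 0 0.03; 0 0 0 0.0036 0.0457 0 0.03; 0 0 0 0.0036 0.0457 0 0.03")

```text
t: 17.18
eef_pos: [0.5653, -0.1102, 0.2721]
ee_rot: [3.141, 0.002, -0.058]
force: [1.1, 0.9, -5.2]
width: 0.0355
gripper_force: 60.0
```

move_arm(rows="0 0 0 0.0036 0.0457 0 0.03; 0 0 0 0.0036 0.0457 0 0.03; 0 0 0 0.0018 0.0227 0 0.03; 0 0 0 0 0 0 0.03; 0 0 0 0 0 0 0.03")

```text
t: 17.8
eef_pos: [0.5678, -0.2226, 0.2723]
ee_rot: [-3.141, 0.001, -0.06]
force: [0.1, -0.1, -5.2]
width: 0.0354
gripper_force: 60.0
```

```bash
python3 - <<'E'
from h import *
s=arm.get_state();im,d=arm.grab_frame("wrist");print(s["eef_pos"],s["ee_rot"])
print(toolshift([.567,-.222,.27]))
cv2.imwrite("pics/w5.png",im)
uv,P=cloud("wrist",d,s)
# floor extents: z .01-.022 ; front top z .115-.128
q=(P[:,2]>.008)&(P[:,2]<.024)&(abs(P[:,1]+.22)<.13)&(P[:,0]>.45)&(P[:,0]<.75);print("floor",np.percentile(P[q],[1,50,99],axis=0).round(3))
q=(P[:,2]>.117)&(P[:,2]<.128)&(abs(P[:,1]+.22)<.12)&(P[:,0]<.6);print("front",q.sum(),np.percentile(P[q],[2,50,98],axis=0).round(3) if q.any() else "")
q=(P[:,2]>.05)&(P[:,2]<.062)&(P[:,0]>.53)&(P[:,0]<.62);
for sd in(1,-1):
    k=q&((P[:,1]+.22)*sd>0);print("wall",k.sum(),np.percentile(P[k,:2],[2,50,98],axis=0).round(3) if k.any() else "")
E
```

```text
[ 0.56781794 -0.22259145  0.27225073] [-3.14130176e+00  1.45798337e-03 -5.99879510e-02]
[-0.0011 -0.0002  0.0025]
floor [[ 0.495 -0.328  0.014]
 [ 0.594 -0.224  0.016]
 [ 0.651 -0.117  0.022]]
front 0 
wall 379 [[ 0.532 -0.121]
 [ 0.577 -0.116]
 [ 0.617 -0.111]]
wall 572 [[ 0.533 -0.462]
 [ 0.587 -0.33 ]
 [ 0.619 -0.324]]
```

View pics/w5.png

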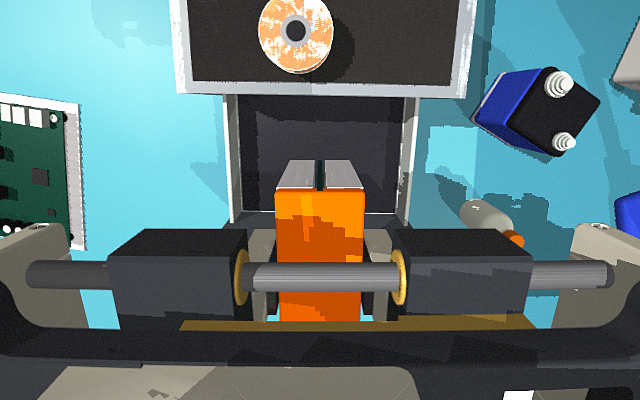

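The wrist view shows the module held over the open drawer floor (columns 235–415), cabinet edge at row ~95, well clear. Lowering now.

move_arm(rows="0 0 0 0 0 0.015 0.03; 0 0 0 0 0 0.03 0.03; 0 0 0 0 0 0.035 0.03; 0 0 0 0 0 0.035 0.03; 0 0 0 0 0 0.03 0.03; 0 0 0 0 0 0.015 0.03; 0 0 0 0 0 0.008 0.03; 0 0 0 0 0 0 0.03")

```text
t: 18.85
eef_pos: [0.5688, -0.2224, 0.1052]
ee_rot: [3.141, -0.0, -0.06]
force: [0.3, -0.5, -4.5]
width: 0.0358
gripper_force: 60.0
```

move_arm(rows="0 0 0 0 0 0.006 0.03; 0 0 0 0 0 0.003 0.03; 0 0 0 0 0 0.002 0.03; 0 0 0 0 0 0 0.03")

```text
t: 19.35
eef_pos: [0.5685, -0.2225, 0.0941]
ee_rot: [3.142, 0.0, -0.061]
force: [-0.6, 0.2, -5.2]
width: 0.0355
gripper_force: 60.0
```

move_arm(rows="0 0 0 0 0 0.002 0.03; 0 0 0 0 0 0.002 0.03; 0 0 0 0 0 0.001 0.03; 0 0 0 0 0 0 0.03")

```text
t: 19.85
eef_pos: [0.5685, -0.2225, 0.0889]
ee_rot: [-3.142, 0.0, -0.061]
force: [-0.7, -0.0, -4.4]
width: 0.0356
gripper_force: 60.0
```

move_arm(rows="0 0 0 0 0 0.001 0.03; 0 0 0 0 0 0.001 0.03; 0 0 0 0 0 0 0.03")

```text
t: 20.23
eef_pos: [0.5685, -0.2225, 0.087]
ee_rot: [-3.142, 0.0, -0.061]
force: [-0.0, -0.1, -4.1]
width: 0.0354
gripper_force: 60.0
```

move_arm(rows="0 0 0 0 0 0.001 0.03; 0 0 0 0 0 0.001 0.03; 0 0 0 0 0 0 0.03")

```text
t: 20.6
eef_pos: [0.5689, -0.2225, 0.086]
ee_rot: [3.141, -0.001, -0.06]
force: [-2.0, 1.3, 4.8]
width: 0.0356
gripper_force: 60.0
```

move_arm(rows="0 0 0 0 0 -0.0005 0.036; 0 0 0 0 0 0 0.04; 0 0 0 0 0 0 0.045; 0 0 0 0 0 0 0.055; 0 0 0 0 0 0 0.06; 0 0 0 0 0 0 0.06", squeeze=10)

```text
t: 21.35
eef_pos: [0.5685, -0.2225, 0.0855]
ee_rot: [3.142, 0.0, -0.061]
force: [-0.5, 0.2, -1.3]
width: 0.06
gripper_force: 0.0
```

move_arm(rows="0 0 0 0 0 -0.005 0.06; 0 0 0 0 0 -0.015 0.06; 0 0 0 0 0 -0.03 0.06; 0 0 0 0 0 -0.04 0.06; 0 0 0 0 0 -0.04 0.06; 0 0 0 0 0 -0.03 0.06; 0 0 0 0 0 0 0.06")

```text
t: 22.22
eef_pos: [0.5699, -0.2229, 0.25]
ee_rot: [3.141, -0.007, -0.06]
force: [-0.3, 0.0, -0.4]
width: 0.06
gripper_force: 0.0
```

```bash
python3 look.py w6; python3 - <<'E'
from h import *
a=cv2.imread("pics/w6.png");s,_=arm.grab_frame("scene")
cv2.imwrite("pics/m6.png",np.vstack([cv2.resize(a,(480,300)),cv2.resize(s[130:355,100:460],(480,300))]))
E
```

```text
[ 0.56994076 -0.22286293  0.24997571] [ 3.14080785 -0.00658402 -0.06028488] [-5.34307144e-02  2.42584100e-01 -1.16545090e-01  8.88682510e-04
 -1.20508879e+00  1.56362450e+00]
cap [ 299  143   41   89 3241] 0.11597512470899285 (array([ 568.1, -221.7]), array([35.9, 83.3]), 86.5)
```

View pics/m6.png

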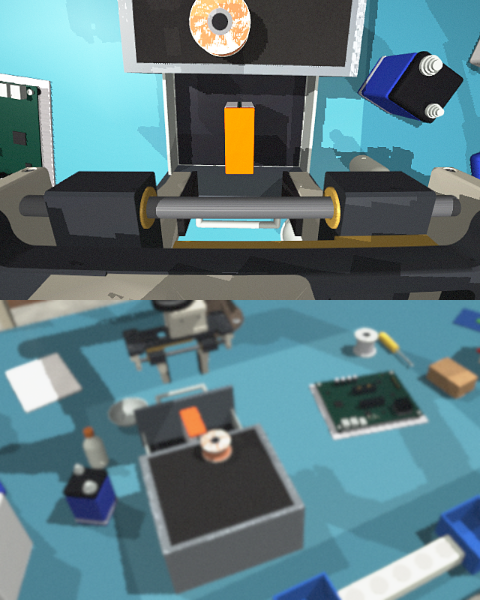

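The module stands upright in the drawer (cap at wrist crop (238,140), top at z = 0.116 = 16 + 100 mm), and everything else is in place. One last check of the drawer opening.

```bash
python3 - <<'E'
from h import *
s=arm.get_state();im,d=arm.grab_frame("wrist");uv,P=cloud("wrist",d,s)
for n,im_,dd in(("wrist",im,d),("top",*arm.grab_frame("top"))):
    uv,P=cloud(n,dd,s)
    q=(P[:,2]>.115)&(P[:,2]<.128)&(P[:,0]>.46)&(P[:,0]<.515)&(abs(P[:,1]+.218)<.12)
    q2=(P[:,2]>.05)&(P[:,2]<.11)&(P[:,0]>.46)&(P[:,0]<.515)&(abs(P[:,1]+.218)<.06)
    q3=(P[:,2]>.128)&(P[:,2]<.140)&(abs(P[:,1]+.225)<.03)&(P[:,0]>.6)&(P[:,0]<.68)
    print(n,[(k.sum(),np.percentile(P[k,0],[3,50,97]).round(4)) for k in(q,q2,q3) if k.any()])
E
```

```text
wrist [(np.int64(479), array([0.4941, 0.4983, 0.5019])), (np.int64(2637), array([0.4936, 0.498 , 0.5024])), (np.int64(2805), array([0.6484, 0.6613, 0.678 ]))]
top [(np.int64(283), array([0.4823, 0.4933, 0.5032])), (np.int64(76), array([0.4623, 0.4836, 0.4919]))]
```

```bash
python3 -c "
from station import arm
print(arm.job_done())"
```

```text
the job is handed in; nothing more can be done
None
```

I pulled the drawer out to its stop, rocked the module free of the board and set it upright on the drawer floor. The last pictures show nothing else moved, and the job is handed in at about 22 s; peak pull on the board was about 17 N as read between swings.

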